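# Load a freehub body on the bench slide and hold it in the gauge notch

### The arm

A 6-joint arm with a two-finger parallel gripper is mounted at the origin on the work surface. World frame = base frame: x ahead of the robot, y to its left, z up, the work surface at z = 0. Lengths are in m, angles in rad, forces in N, time in s.
With the tool pointing down it reaches from about 0.4 to 0.825 m from the base axis. Payload 7 kg.
Tool frame: the origin (TCP) lies at the very end of the fingers, on their centre line; the grasp point (between the pads) lies 19 mm behind it; z points along the fingers, y is the direction in which the jaws open and shut (so a half turn about z gives the same grasp; the last joint's range is limited). The gripper opens to 88 mm and grips with 3 to 60 N. Pads are 19 mm wide; open, the fingers measure 130 mm over their backs; the gripper's body (78 mm by 193 mm) begins 47 mm behind the grasp point.
Start: joints at [0.288, 0.359, 0.012, 0, -1.224, -0.288], TCP at [0.675, -0, 0.199] pointing down, gripper open.
Joint ranges: [-3.07, 3.07], [-1.43, 2.12], [-1.02, 1.25], [-3.03, 1.67], [-3.05, -0], [-3.03, 3.03]. Speed limits (rad/s): [2.39, 2.39, 3.01, 3.14, 3.14, 3.14].

### API

Orientations are given as [roll, pitch, yaw] about the fixed x, y, z axes, in that order (R = Rz(yaw) Ry(pitch) Rx(roll)).
In Python, from station import arm, eyes, job, outline_of gives the robot as it stands.
- The arm moves only by the tool apply_moves, never from a script. Its argument "moves" is a list of rows, each a list of 5 numbers: the opening, from -1 (shut) to 1 (fully open), then the shift along the tool's x, y, z in m, then the turn about the tool's z in rad. A call has 1 to 12 rows; each row shifts and turns the commanded pose from where the row before left it, along the tool's axes as they then stand; what a row does not reach is not made up. A row lasts 1/12 s, in which the tool goes at most 41.7 mm and 7.16 degrees, less where a joint would pass 70% of its speed; a pose out of reach is approached as far as the arm can. A call with a gripper value outside its range is refused whole. The fingers move at their own pace and stop on an object; "newtons" is the grip in N (left out, the last holds). Time passes only in rows, so rows that do not move let the fingers close. It gives the time, the measured TCP pose, the force and the opening at its end, in the units of the state.
- arm.get_state(): the state, without advancing time (a new reading comes with each control period).
- eyes.grab_frame(name): name is "scene" or "side" or "wrist"; returns a dict with "color" (384x512x3 uint8, red, green, blue), "z_map" (384x512 float32, m along the optical axis (not along the pixel's ray), 0 where there is no reading), "camera_matrix" (3x3 intrinsics, pixels), "extrinsics" (4x4, takes a point from camera to world coordinates). Camera axes: x right, y up, looking along -z (the intrinsics and any distortion apply to the point x, -y, -z); pixel columns grow to the right and rows downward; lengths in m; the calibration is good to about 2 mm. The wrist camera is an equidistant fisheye: a pixel r from the principal point sees the ray r / f radians off the axis. A picture is of the moment at which its call begins.
- job.job_done(): hands the job in, once; it reports no verdict.
Trained networks look in a picture, given as the dict that the camera call returned (one of the last four; its "shot" number tells which), for a name from the list of things; names that differ only in an ending like _2 or _b are one class to them, and where a whole thing is asked for, a point or a joint stands for the part that bears it (a point fixed in the world has none). Each returns a list of dicts, best first, with "score" (0 to 1); they miss things now and then, are a little off and sometimes report something else, mostly with a low value. They report only what shows in the picture. A call takes as long as a camera call. They do not tell look-alikes from the thing itself.
- outline_of(label, picture): "region" (384x512 bool, what is visible of it) and "extent" ([left, top, right, bottom] in pixels, round what is visible of it).
The state is a dict: "t": time; "q": joint angles; "qd": joint speeds; "joint_efforts": joint torques, N m; "eef_pos": TCP position; "ee_rot": TCP orientation; "force": force on the tool from outside, world axes, zero at the start; "moment": the same for the moment, N m; "width": finger opening in m.
Only numpy, scipy, OpenCV 4.12 (cv2) and the standard library are available. Lean on these libraries where they do the work, as an engineer would, in place of code of your own. Each camera call takes 0.05 s, during which the arm holds its last target.

### The job

Lift the blue freehub body, and nothing else, out of the orange parts bin and set it upright over the brass post on the carriage of the bench slide, where the carriage stands. Then take the carriage by its black knob and slide it along the rail until the ball clicks into the notch at the foot of the dial gauge, without running on past it. Finish while still gripping the knob, holding the carriage in the notch for the gauge to be read, and leave the other parts, the jar and the wrench where they are.

Things in the scene. Friction and masses are not known exactly. Their poses are not given: they have to be found in the camera images.
- hub_center (a point): centre (half-way up) of the blue freehub body, a round splined sleeve, 35 mm in diameter over the splines, 40 mm tall, standing upright, with a 20 mm bore right through it; about 120 g. It stands in the bin in one of three places 80 mm apart along the bin's length.
- bin: orange open parts bin, fixed to the bench: 260 mm long along its x axis, 170 mm wide along its y axis, 45 mm high, walls and floor 4 mm thick. Origin: centre of its underside.
- rail: bench slide: straight steel rail on a dark base plate 100 by 460 mm, fixed to the bench. Origin: centre of its underside; the rail runs along its y axis.
- carriage: yellow plate, 75 mm (x) by 85 mm (y, along the rail) by 20 mm thick, on the rail; it starts near the rail's +y end and slides towards -y to the gauge (travel 310 mm, about 1.5 N of friction). Origin: centre of its underside, 30 mm above the bench; axes as the rail's. A steel arm, 18 mm wide, its top 45 mm above the bench, reaches 120 mm to -x and carries the knob.
- nest (a point): middle of the carriage plate's top face (50 mm above the bench), at the foot of the upright brass post that takes the freehub body; the post is 12 mm in diameter, 18 mm tall, tapered at the top. Seated, the freehub body stands flat on the plate.
- knob_grip (a point): point to grip on the carriage's upright black knob: on the knob's axis, 75 mm above the bench. The knob is a cylinder 24 mm in diameter, from 45 to 95 mm above the bench, 110 mm to -x of the post.
- ball_point (a point): lowest point of the spring-loaded steel detent ball (10 mm in diameter) under a bracket on the carriage's far (+x) side, as placed on the carriage (it stays at the ball's extended height).
- notch (a point): middle of the gap between two brass rollers (8 mm in diameter, 12 mm apart along the rail) at the gauge's foot; axes as the rail's. In the notch, ball_point is here. The ball meets the first roller 13 mm before, rides over it against up to some 8 N, drops in within 6 mm of the middle and centres a carriage that is free to move; the same resistance holds it there.
- gauge: dial gauge on a stand fixed behind the rail: red foot, steel post 125 mm to +x of the rail's middle, 212 mm high; dial 54 mm in diameter, centre 168 mm above the bench, over the rail's middle at the notch's place along it; tip 94 mm above the bench, 4 mm over a seated freehub body. Origin: on the bench, below the dial.
- old_hub_center (a point): centre of the black freehub body in the bin, same shape and size as the blue one; leave it.
- cup: steel bearing cup in the bin, a ring 46 mm in diameter and 22 mm high, lying flat; leave it. Origin: centre of its underside.
- jar: jar with a green lid, 56 mm in diameter, 60 mm tall, standing on the bench; leave it. Origin: centre of its underside.
- wrench: steel wrench 160 mm long, lying on the bench; leave it.
Mind the look-alikes: they are no part of the job. Several things look just like the part that bears hub_center: the one meant starts farthest to the robot's right.

How it is judged:
By the outcome, as a careful person would: the job done as asked, in the order asked, and still so for the second after the job is handed in, while the arm keeps its last pose, push and grip.
It also fails if it takes over 64 s, if anything falls off the work surface, if the arm or the gripper's body presses on something with over 40 N, if the wrist force passes 120 N, or if a joint passes its speed limit or range.

## Working session

There is one attempt and no reset: what is moved stays moved. The work goes in short steps, Python scripts to look and compute and a tool call to move; the robot and the scene stay as the last step left them, time stands still between calls to the robot, and variables do not carry over. Pictures are saved under pics/ and viewed, and the job is handed in when it is done.

Besides the shell and the picture viewer there is one more tool, called after "Call:" by a JSON object that holds its "fn" and its "kwargs". apply_moves: Moves the arm, as the interface text tells. Its arguments: {"type":"object","properties":{"moves":{"type":"array","items":{"type":"array","items":{"type":"number"}}},"newtons":{"type":"number"}},"required":["moves"]}

```bash
mkdir -p pics; cat > h.py <<'E'
import numpy as np,cv2
from station import arm,eyes,job,outline_of
def save(p,n): cv2.imwrite('pics/'+n,p['color'][:,:,::-1])
def world(p,region=None,fish=False):
    z=p['z_map'];K=p['camera_matrix'];T=p['extrinsics']
    v,u=np.nonzero((z>0) if region is None else (region&(z>0)))
    d=z[v,u];x=(u-K[0,2])/K[0,0];y=(v-K[1,2])/K[1,1]
    if fish:
        r=np.hypot(x,y);s=np.where(r>1e-9,np.tan(r)/np.maximum(r,1e-9),1);x=x*s;y=y*s
    P=np.c_[x*d,-y*d,-d,np.ones(len(d))]@T.T
    return P[:,:3],u,v
E
python3 - <<'E'
from h import *
print(arm.get_state())
for n in ['scene','side','wrist']:
    p=eyes.grab_frame(n);save(p,n+'0.png');print(n,p['camera_matrix'],p['extrinsics'],[k for k in p])
    for l in ['hub_center','old_hub_center','bin','carriage','knob_grip','rail','gauge','jar','cup','wrench','notch','ball_point','nest']:
        try:
            for o in outline_of(l,p)[:4]:
                P,u,v=world(p,o['region'],n=='wrist')
                if len(P): print(l,round(o['score'],2),o['extent'],np.round(np.median(P,0),3),np.round(np.percentile(P,2,axis=0),3),np.round(np.percentile(P,98,axis=0),3))
        except Exception as e: print(l,e)
E
```

```text
{'t': 0.0, 'q': array([ 2.88073530e-01,  3.59401477e-01,  1.10606831e-02, -3.16478149e-04,
       -1.22408296e+00, -2.88104177e-01]), 'qd': array([ 8.28632159e-04, -2.29803656e-03, -1.91377187e-04,  3.63140927e-04,
        4.79791172e-05,  8.28572669e-05]), 'joint_efforts': array([-8.00930356e-04, -5.82726967e+01,  2.93058443e+01,  6.99745238e+00,
        6.93249181e-03, -2.06530804e-04]), 'eef_pos': array([ 6.74476261e-01, -5.91005807e-05,  1.97820141e-01]), 'ee_rot': array([ 3.13994776e+00, -1.77204532e-04, -1.57093461e+00]), 'force': array([0.95806717, 0.29351125, 0.63730128]), 'moment': array([-0.0075317 ,  0.02498518, -0.00981385]), 'width': 0.08763049454834484}
scene [[386.39819037   0.         262.14112706]
 [  0.         386.39819037 196.20007747]
 [  0.           0.           1.        ]] [[-0.87771518 -0.24896479  0.40942961  1.02300635]
 [ 0.47854882 -0.49935785  0.72224148  0.92324804]
 [ 0.02463919  0.82985437  0.55743577  0.74800075]
 [ 0.          0.          0.          1.        ]] ['color', 'z_map', 'camera_matrix', 'extrinsics', 'shot']
hub_center 0.79 [293.7, 239.
[... 5301 characters left out ...]
 169.7] [ 0.588 -0.039  0.05 ] [ 0.478 -0.078  0.038] [0.658 0.002 0.095]
knob_grip 0.18 [260.6, 284.9, 353.1, 311.5] [0.599 0.205 0.02 ] [0.515 0.198 0.003] [0.663 0.263 0.046]
rail 0.66 [264.4, 0.0, 434.9, 194.8] [ 0.593 -0.068  0.031] [ 0.486 -0.198  0.011] [0.651 0.036 0.085]
wrench 0.65 [403.5, 174.6, 477.5, 216.1] [0.388 0.055 0.007] [0.308 0.026 0.   ] [0.453 0.091 0.009]
notch 0.36 [265.9, 95.6, 440.0, 170.8] [ 0.588 -0.039  0.05 ] [ 0.479 -0.078  0.043] [0.658 0.002 0.095]
ball_point 0.87 [264.7, 94.0, 436.4, 169.3] [ 0.588 -0.039  0.05 ] [ 0.479 -0.078  0.044] [0.658 0.001 0.095]
nest 0.95 [263.5, 96.5, 437.9, 169.7] [ 0.589 -0.038  0.05 ] [ 0.48  -0.077  0.044] [0.658 0.001 0.095]
```

```bash
python3 - <<'E'
import cv2
for n in ['scene','side']:
    a=cv2.imread(f'pics/{n}0.png')
    a=a[120:330,150:380] if n=='scene' else a[80:350,170:420]
    cv2.imwrite(f'pics/{n}0c.png',cv2.resize(a,None,fx=2.8 if n=='scene' else 2.2,fy=2.8 if n=='scene' else 2.2,interpolation=cv2.INTER_CUBIC))
E
```

```text
(no output)
```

View pics/scene0c.png

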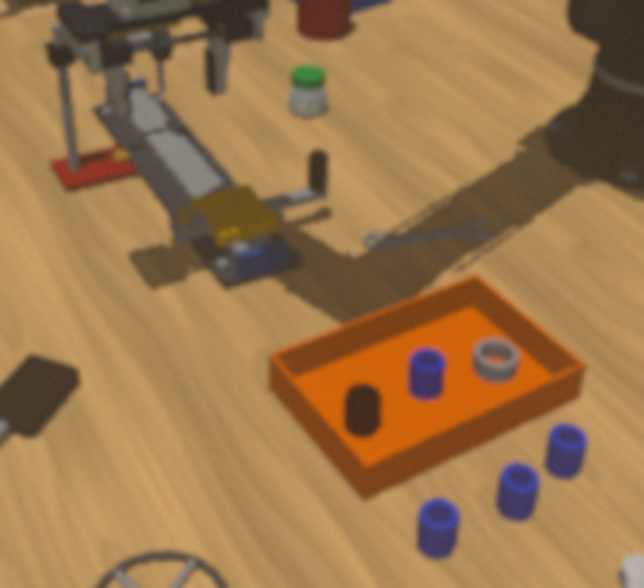

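View pics/side0c.png

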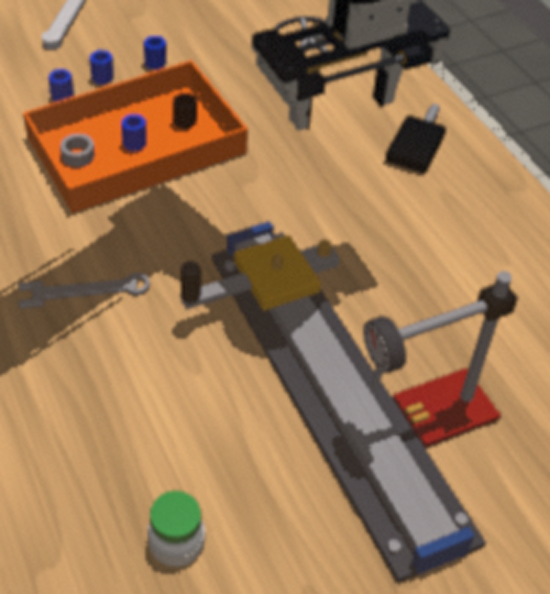

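View pics/wrist0.png

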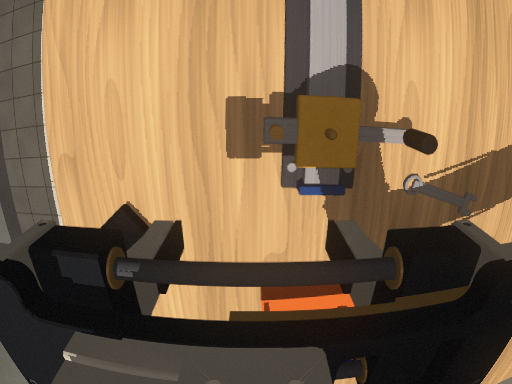

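The target is the blue hub inside the bin, centre slot, at about (0.53, 0.283). It is also the rightmost blue one. The black hub and the cup sit either side of it, and the other three blue hubs are outside the bin. I'll turn the jaws to lie along y, which also keeps the gripper body clear of the dial later, then move over the bin.

Call:
{"fn": "apply_moves", "kwargs": {"moves": [[1,0,0,0,0.12],[1,0,0,0,0.12],[1,0,0,0,0.12],[1,0,0,0,0.12],[1,0,0,0,0.12],[1,0,0,0,0.12],[1,0,0,0,0.12],[1,0,0,0,0.12],[1,0,0,0,0.12],[1,0,0,0,0.12],[1,0,0,0,0.12],[1,0,0,0,0.12]]}}

```text
t: 3.1
eef_pos: [0.675, -0.0, 0.1988]
ee_rot: [-3.142, 0.0, -3.017]
force: [-0.4, -0.1, 0.3]
width: 0.0876
```

```bash
python3 - <<'E'
from h import *
import cv2
def rect(P,lo,hi,name):
    Q=P[(P[:,2]>lo)&(P[:,2]<hi)]
    r=cv2.minAreaRect(Q[:,:2].astype(np.float32)*1000);print(name,len(Q),np.round(r[0],1),np.round(r[1],1),round(r[2],2))
for n in ['scene','side','wrist']:
    p=eyes.grab_frame(n);save(p,n+'1.png')
    P,u,v=world(p,None,n=='wrist')
    m=(P[:,0]>.38)&(P[:,0]<.70)&(P[:,1]>.17)&(P[:,1]<.40)
    rect(P[m],.040,.055,'binTop')
    m=(P[:,0]>.53)&(P[:,0]<.64)&(P[:,1]>-.10)&(P[:,1]<.02)
    if m.any(): rect(P[m],.046,.056,'plate')
    m=(P[:,0]>.46)&(P[:,0]<.51)&(P[:,1]>-.10)&(P[:,1]<.02)&(P[:,2]>.088)&(P[:,2]<.1)
    if m.any(): print('knob',m.sum(),P[m].mean(0),P[m].min(0),P[m].max(0))
    c=p['color'][v,u].astype(int);bl=(c[:,2]>c[:,0]+40)&(c[:,2]>c[:,1]+40)
    m=(np.hypot(P[:,0]-.531,P[:,1]-.284)<.03)&(P[:,2]>.041)&(P[:,2]<.06)&bl
    if m.any(): print('hub',m.sum(),P[m].mean(0),P[m].min(0),P[m].max(0))
    m=(P[:,0]>.5)&(P[:,0]<.66)&(P[:,1]>-.33)&(P[:,1]<-.1)&(P[:,2]>.022)&(P[:,2]<.036)
    if m.any(): rect(P[m],.02,.04,'railtop')
print(arm.get_state()['eef_pos'],arm.get_state()['ee_rot'],arm.get_state()['q'])
E
```

```text
binTop 747 [529.4 284.5] [263.6 175.2] 3.32
plate 343 [594.8 -33.8] [89.3 87.9] 0.67
knob 28 [ 0.47905591 -0.03033538  0.09299664] [ 0.46824804 -0.04647035  0.0887308 ] [ 0.48963979 -0.02071874  0.09608174]
hub 40 [0.53180513 0.28648617 0.04324464] [0.51702804 0.27300795 0.041023  ] [0.54494625 0.30063382 0.04596531]
railtop 432 [ 585.9 -216.8] [226.2  48.4] 89.82
binTop 645 [531.  284.7] [262.8 178.7] 2.69
plate 746 [585.4 -35.6] [ 87.  109.1] 89.11
knob 68 [ 0.47732921 -0.03609991  0.09393532] [ 0.46573122 -0.04612189  0.08866755] [ 0.48848725 -0.0223762   0.09789872]
hub 39 [0.52754186 0.27942846 0.04386927] [0.51382606 0.26570635 0.04103915] [0.54485324 0.29675774 0.0485539 ]
railtop 1646 [ 608.8 -215.2] [229.8  93. ] 89.23
binTop 2223 [531.1 282.4] [260.5 172.4] 3.3
plate 5167 [585.1 -37.6] [ 85.8 110. ] 89.19
hub 190 [0.52979565 0.28016646 0.04390779] [0.51381568 0.26492132 0.0412405 ] [0.5458607  0.29693507 0.04650604]
railtop 5033 [ 586.  -215.1] [230.1  45.8] 89.26
[ 6.74990139e-01 -2.51537796e-05  1.98770131e-01] [ 3.14158918e+00  2.58372611e-05 -3.00771492e+00] [ 2.88085237e-01  3.58596078e-01  1.19143260e-02  5.69530654e-07
 -1.22408851e+00 -1.72500402e+00]
```

Call:
{"fn": "apply_moves", "kwargs": {"moves": [[1,0,0,0,0.11],[1,0,0,0,0.024],[1,0.018,0.035,0,0],[1,0.018,0.035,0,0],[1,0.018,0.035,0,0],[1,0.018,0.035,0,0],[1,0.018,0.035,0,0],[1,0.018,0.035,0,0],[1,0.018,0.035,0,0],[1,0.018,0.035,0,0],[1,0,0,0,0],[1,0,0,0,0]]}}

```text
t: 4.25
eef_pos: [0.5309, 0.2825, 0.1989]
ee_rot: [3.141, 0.0, -3.137]
force: [1.1, -0.9, 0.1]
width: 0.0874
```

```bash
cat > hub.py <<'E'
from h import *
import sys
p=eyes.grab_frame('wrist');save(p,sys.argv[1])
P,u,v=world(p,None,True)
c=p['color'][v,u].astype(int);bl=(c[:,2]>c[:,0]+30)&(c[:,2]>c[:,1]+30)
m=(np.hypot(P[:,0]-.531,P[:,1]-.284)<.035)&(P[:,2]>.040)&(P[:,2]<.06)&bl
if m.any():
    Q=P[m];print('hub',m.sum(),Q.mean(0),(Q.min(0)+Q.max(0))/2,Q.max(0)-Q.min(0),cv2.minEnclosingCircle(Q[:,:2].astype(np.float32)*1000))
s=arm.get_state();print(s['t'],s['eef_pos'],s['ee_rot'],s['q'],s['width'],s['force'])
E
python3 hub.py w2.png
```

```text
hub 363 [0.52864162 0.28141357 0.04398344] [0.52946103 0.28174286 0.04319439] [0.03096185 0.03206389 0.00557684] ((528.5570068359375, 281.7243347167969), 16.659217834472656)
4.3 [0.53146702 0.2812372  0.19886359] [-3.14154896e+00  1.42958134e-04 -3.13918182e+00] [ 8.11459797e-01  2.38377907e-01 -1.57351529e-01  1.44796891e-04
 -1.17499984e+00 -2.37990112e+00] 0.08747573080704676 [ 1.17881169 -0.53258121 -0.16842407]
```

View pics/w2.png

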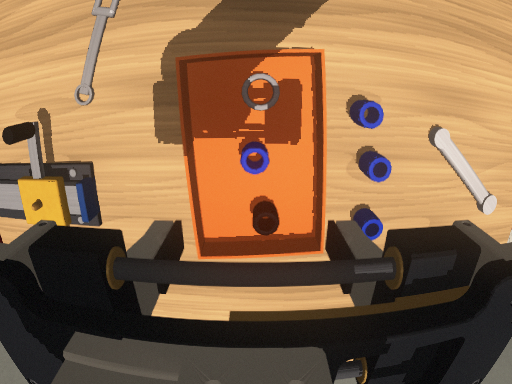

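Viewed from the wrist, the blue hub is at pixel (254, 157), between the cup (262, 92) and the black hub (265, 217). The fingers straddle it across the bin width. Descending.

Call:
{"fn": "apply_moves", "kwargs": {"moves": [[0.4,0.002,0,0.03,0],[0.4,0,0,0.03,0],[0.4,0,0,0.03,0],[0.4,0,0,0.03,0],[0.4,0,0,0.03,0],[0.4,0,0,0.025,0],[0.4,0,0,0.014,0],[0.4,0,0,0,0],[0.4,0,0,0,0]], "newtons": 25}}

```text
t: 5.05
eef_pos: [0.5303, 0.279, 0.0093]
ee_rot: [-3.14, -0.001, 3.139]
force: [1.3, -0.1, 0.6]
width: 0.061
```

Call:
{"fn": "apply_moves", "kwargs": {"moves": [[-1,0,0,0,0],[-1,0,0,0,0],[-1,0,0,0,0],[-1,0,0,0,0],[-1,0,0,0,0],[-1,0,0,0,0],[-1,0,0,0,0],[-1,0,0,0,0]]}}

```text
t: 5.72
eef_pos: [0.5304, 0.281, 0.0105]
ee_rot: [3.141, 0.001, 3.139]
force: [-0.4, 1.1, 6.3]
width: 0.0321
```

Call:
{"fn": "apply_moves", "kwargs": {"moves": [[-1,0,0,-0.01,0],[-1,0,0,-0.02,0],[-1,0,0,-0.03,0],[-1,0,0,-0.03,0],[-1,0,0,-0.03,0],[-1,0,0,-0.02,0],[-1,0,0,0,0],[-1,0,0,0,0],[-1,0,0,0,0]]}}

```text
t: 6.47
eef_pos: [0.529, 0.2799, 0.1491]
ee_rot: [-3.141, -0.001, 3.138]
force: [0.2, 0.3, -1.0]
width: 0.0322
```

```bash
python3 - <<'E'
from h import *
s=arm.get_state();print(s)
for n in ['wrist','side']:
    p=eyes.grab_frame(n);save(p,n+'3.png')
    P,u,v=world(p,None,n=='wrist')
    c=p['color'][v,u].astype(int);bl=(c[:,2]>c[:,0]+30)&(c[:,2]>c[:,1]+30)
    m=(np.hypot(P[:,0]-.531,P[:,1]-.284)<.04)&(P[:,2]>.10)&(P[:,2]<.2)&bl
    if m.any():
        Q=P[m];print(n,len(Q),Q.min(0),Q.max(0))
        T=Q[Q[:,2]>Q[:,2].max()-.006];print(len(T),T.mean(0),cv2.minEnclosingCircle(T[:,:2].astype(np.float32)*1000))
E
cd pics; python3 -c "
import cv2
a=cv2.imread('side3.png')[40:240,130:330];cv2.imwrite('side3c.png',cv2.resize(a,None,fx=3,fy=3))"
```

```text
{'t': 6.4667, 'q': array([ 8.12406218e-01,  2.71643008e-01, -2.30925598e-01, -7.16861040e-04,
       -1.06965223e+00, -2.38639187e+00]), 'qd': array([-0.00109781,  0.0195648 , -0.01139934,  0.0005315 ,  0.00275426,
        0.00077513]), 'joint_efforts': array([ 1.90486817e-02, -5.14551294e+01,  2.85364670e+01,  6.78523421e+00,
       -8.87524243e-02,  2.65995659e-04]), 'eef_pos': array([0.52904068, 0.27991011, 0.14907317]), 'ee_rot': array([-3.14098595e+00, -1.43390927e-03,  3.13805805e+00]), 'force': array([ 0.15939305,  0.26671544, -0.95206831]), 'moment': array([-0.12085936, -0.10181835, -0.03639452]), 'width': 0.03215279362414347}
wrist 1562 [0.51213894 0.26288284 0.14515025] [0.54434754 0.29468485 0.18502161]
1334 [0.52826684 0.27879131 0.18271338] ((528.8927001953125, 278.304443359375), 16.960891723632812)
side 72 [0.51187672 0.26211559 0.14488313] [0.53923299 0.27972359 0.18298853]
9 [0.5152038  0.27284393 0.18038322] ((515.71923828125, 273.7021789550781), 6.369762897491455)
```

View pics/wrist3.png

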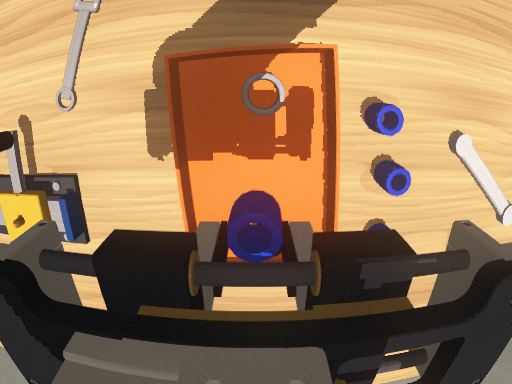

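View pics/side3c.png

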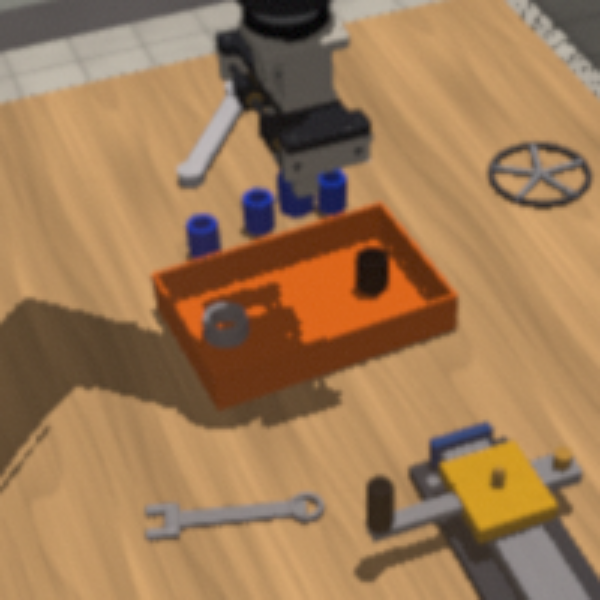

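```bash
cat > post.py <<'E'
from h import *
for n in ['wrist','side','scene']:
    p=eyes.grab_frame(n)
    P,u,v=world(p,None,n=='wrist')
    c=p['color'][v,u].astype(int);ye=(c[:,0]>c[:,2]*2)&(c[:,1]>c[:,2]*1.6)
    A=(P[:,0]>.5)&(P[:,0]<.66)&(P[:,1]>-.12)&(P[:,1]<.04)
    m=A&(P[:,2]>.047)&(P[:,2]<.054)&ye&(P[:,0]<.66)
    if m.any():
        r=cv2.minAreaRect(P[m][:,:2].astype(np.float32)*1000);print(n,'plate',m.sum(),r, np.percentile(P[m],[0.5,99.5],axis=0).mean(0))
    m=A&(P[:,2]>.056)&(P[:,2]<.075)&(abs(P[:,0]-.59)<.025)&(abs(P[:,1]+.037)<.025)
    if m.any(): print(' post',m.sum(),P[m].mean(0),P[m].min(0),P[m].max(0))
    m=(P[:,0]>.45)&(P[:,0]<.51)&(P[:,1]>-.10)&(P[:,1]<.02)&(P[:,2]>.0915)&(P[:,2]<.1)
    if m.any(): print(' knob',m.sum(),P[m].mean(0),(P[m].min(0)+P[m].max(0))/2)
E
python3 post.py
```

```text
wrist plate 1361 ((586.645751953125, -37.14933776855469), (85.85822296142578, 72.69160461425781), 88.64202880859375) [ 0.58513793 -0.0366264   0.05000186]
 post 75 [ 0.58675507 -0.0345126   0.06299623] [ 0.58195525 -0.03994694  0.05601095] [ 0.59351254 -0.03031967  0.06849944]
side plate 658 ((600.47802734375, -36.76972961425781), (87.76254272460938, 99.2330093383789), 88.1839828491211) [ 0.59446712 -0.03668124  0.05039829]
 post 21 [ 0.58783489 -0.03680917  0.06321482] [ 0.58170428 -0.04288711  0.05757599] [ 0.595064   -0.02927984  0.06811697]
 knob 57 [ 0.47803886 -0.03523858  0.09506857] [ 0.47774775 -0.03411289  0.09551869]
scene plate 300 ((588.6454467773438, -33.360252380371094), (89.3189926147461, 73.26823425292969), 89.91398620605469) [ 0.5885345  -0.03192441  0.05028217]
 post 14 [ 0.58823715 -0.03250042  0.06383197] [ 0.58061527 -0.03922535  0.05898834] [ 0.5932787  -0.02896532  0.06936406]
 knob 19 [ 0.47886582 -0.03153456  0.09422969] [ 0.47777388 -0.0299139   0.09412083]
```

Call:
{"fn": "apply_moves", "kwargs": {"moves": [[-1,-0.0074,-0.031,0,0],[-1,-0.0074,-0.031,0,0],[-1,-0.0074,-0.031,0,0],[-1,-0.0074,-0.031,0,0],[-1,-0.0074,-0.031,0,0],[-1,-0.0074,-0.031,0,0],[-1,-0.0074,-0.031,0,0],[-1,-0.0074,-0.031,0,0],[-1,0,0,0,0],[-1,0,0,0,0],[-1,0,0,0,0]]}}

```text
t: 7.63
eef_pos: [0.5881, 0.0321, 0.1493]
ee_rot: [-3.141, -0.001, 3.137]
force: [-0.9, -0.2, -0.3]
width: 0.0317
```

```bash
cat >> post.py <<'E'
    c=p['color'][v,u].astype(int);bl=(c[:,2]>c[:,0]+30)&(c[:,2]>c[:,1]+30)
    s=arm.get_state();e=s['eef_pos']
    m=(np.hypot(P[:,0]-e[0],P[:,1]-e[1])<.03)&(P[:,2]>e[2]+.029)&(P[:,2]<e[2]+.039)&bl
    if m.any(): print(' hubtop',m.sum(),P[m].mean(0),cv2.minEnclosingCircle(P[m][:,:2].astype(np.float32)*1000))
    print(' ',s['t'],e,s['ee_rot'])
    save(p,n+'_%d.png'%(s['t']*100))
E
python3 post.py; ls pics
```

```text
wrist plate 5402 ((598.56982421875, -37.68766403198242), (85.17572784423828, 95.92160034179688), 89.41896057128906) [ 0.58841293 -0.03703585  0.04980082]
 post 134 [ 0.58692126 -0.03633121  0.06450563] [ 0.58238477 -0.04386097  0.05603924] [ 0.59352865 -0.03152394  0.06949912]
 knob 595 [ 0.47878386 -0.03521199  0.09490775] [ 0.47866981 -0.03585673  0.09473445]
 hubtop 1609 [0.58532689 0.03128662 0.18260147] ((586.0755615234375, 31.33245086669922), 17.101667404174805)
  7.6833 [0.58808098 0.03268722 0.14938078] [-3.14150516e+00 -6.11774484e-04  3.13853177e+00]
side plate 645 ((598.0792236328125, -35.938777923583984), (96.98633575439453, 86.03014373779297), 1.4161462783813477) [ 0.58815013 -0.03678184  0.05045692]
 post 22 [ 0.58761028 -0.0375351   0.06363207] [ 0.58235386 -0.04230478  0.05759804] [ 0.59318745 -0.03011817  0.06809378]
 knob 56 [ 0.47826771 -0.03537566  0.09499468] [ 0.47756239 -0.033917    0.09514122]
 hubtop 33 [0.57823866 0.03511148 0.18240938] ((580.3721313476562, 35.7418212890625), 14.565876007080078)
  7.7333 [0.58808453 0.03301015 0.14949855] [-3.14155290e+00 -4.32160827e-04  3.13917207e+00]
scene plate 300 ((588.9210205078125, -32.19474792480469), (74.93053436279297, 86.62916564941406), 0.21153879165649414) [ 0.58872811 -0.0329974   0.05000346]
 post 16 [ 0.58807917 -0.03290191  0.06244785] [ 0.5826478  -0.03797569  0.05660012] [ 0.59216415 -0.0286849   0.06721691]
 knob 25 [ 0.47910648 -0.03002386  0.09381821] [ 0.4792384  -0.03010233  0.09444386]
  7.7833 [0.58811647 0.03318988 0.14961985] [-3.14158515e+00 -2.40397358e-04  3.13959010e+00]
scene0.png
scene0c.png
scene1.png
scene_778.png
side0.png
side0c.png
side1.png
side3.png
side3c.png
side_773.png
w2.png
wrist0.png
wrist1.png
wrist3.png
wrist_768.png
```

Call:
{"fn": "apply_moves", "kwargs": {"moves": [[-1,-0.002,-0.023,0,0],[-1,0,-0.023,0,0],[-1,0,-0.023,0,0],[-1,0,0,0.02,0],[-1,0,0,0.02,0],[-1,0,0,0.02,0],[-1,0,0,0,0],[-1,0,0,0,0]]}}

```text
t: 8.45
eef_pos: [0.5895, -0.0362, 0.0892]
ee_rot: [-3.141, -0.002, 3.14]
force: [-0.3, -0.4, -0.1]
width: 0.032
```

```bash
python3 post.py;cd pics; python3 -c "
import cv2,glob
f=sorted(glob.glob('side_*.png'),key=lambda f:int(f[5:-4]))[-1]
a=cv2.imread(f)[140:240,230:340];cv2.imwrite('s4c.png',cv2.resize(a,None,fx=5,fy=5,interpolation=2))
f=sorted(glob.glob('scene_*.png'),key=lambda f:int(f[6:-4]))[-1]
a=cv2.imread(f)[140:230,190:300];cv2.imwrite('sc4c.png',cv2.resize(a,None,fx=5,fy=5,interpolation=2))"
```

```text
wrist plate 6082 ((582.8477783203125, -37.51511764526367), (84.62964630126953, 63.574092864990234), 89.31388092041016) [ 0.58157064 -0.03751328  0.04961918]
 knob 1130 [ 0.47901199 -0.03617682  0.09486803] [ 0.4783758  -0.03610542  0.09459723]
 hubtop 1617 [ 0.58668911 -0.03703148  0.12267173] ((587.893798828125, -36.890132904052734), 17.307706832885742)
  8.5 [ 0.59046238 -0.03608129  0.09039959] [-3.14112478e+00  8.23801770e-05  3.13992891e+00]
side plate 556 ((600.38623046875, -36.503700256347656), (87.44524383544922, 101.0581283569336), 89.68788146972656) [ 0.59736002 -0.03722143  0.05043688]
 post 23 [ 0.58705078 -0.03802525  0.0629978 ] [ 0.58260589 -0.04273913  0.05658519] [ 0.59360034 -0.03002216  0.06900757]
 knob 57 [ 0.47831774 -0.03523765  0.09481215] [ 0.4780166  -0.03421377  0.09501835]
 hubtop 23 [ 0.57748081 -0.03849141  0.12413886] ((579.3807373046875, -36.92866134643555), 12.493353843688965)
  8.55 [ 0.59099062 -0.03605948  0.09104217] [-3.14151144e+00  1.51402225e-03  3.13975732e+00]
scene plate 295 ((588.71044921875, -32.10438537597656), (87.83914947509766, 75.39306640625), 89.41429138183594) [ 0.58878453 -0.03210545  0.05008844]
 post 16 [ 0.58769466 -0.0327679   0.06241537] [ 0.58171383 -0.04036052  0.05638096] [ 0.59298994 -0.02846431  0.06833854]
 knob 22 [ 0.47911353 -0.03063474  0.09413447] [ 0.47817387 -0.03042222  0.09376744]
 hubtop 1 [ 0.60469775 -0.02812316  0.12230713] ((604.69775390625, -28.123159408569336), 9.999999747378752e-05)
  8.6 [ 0.59112226 -0.036105    0.0912548 ] [3.14143726e+00 2.12875271e-03 3.13953910e+00]
```

View pics/s4c.png

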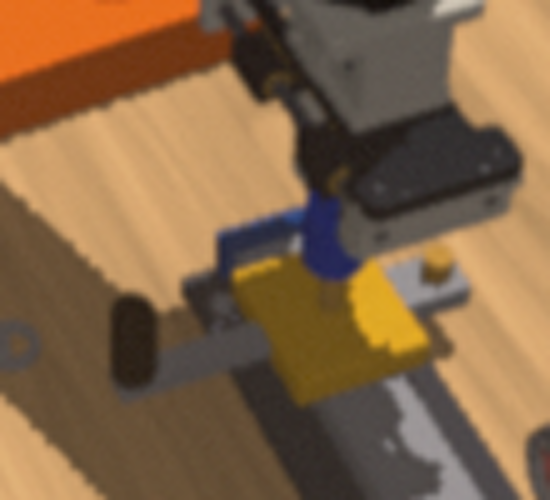

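View pics/sc4c.png

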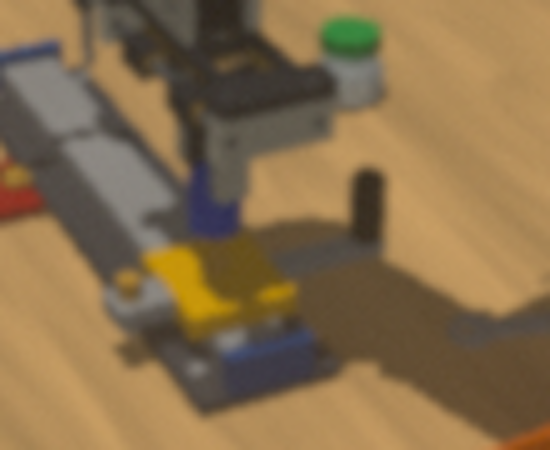

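Call:
{"fn": "apply_moves", "kwargs": {"moves": [[-1,0,0,0.008,0],[-1,0,0,0.008,0],[-1,0,0,0.008,0],[-1,0,0,0.005,0],[-1,0,0,0,0],[-1,0,0,0,0]]}}

```text
t: 9.1
eef_pos: [0.5897, -0.0369, 0.0602]
ee_rot: [-3.141, -0.001, 3.138]
force: [-0.4, -0.8, -0.3]
width: 0.0322
```

No contact force, so the bore is over the post. Lowering the last few millimetres.

Call:
{"fn": "apply_moves", "kwargs": {"moves": [[-1,0,0,0.002,0],[-1,0,0,0.001,0],[-1,0,0,0.001,0],[-1,0,0,0,0],[-1,0,0,0,0]]}}

```text
t: 9.52
eef_pos: [0.5901, -0.0367, 0.0569]
ee_rot: [3.142, 0.0, 3.138]
force: [0.2, 0.2, -1.4]
width: 0.0321
```

Call:
{"fn": "apply_moves", "kwargs": {"moves": [[-1,0,0,0.001,0],[-1,0,0,0.001,0],[-1,0,0,0,0],[-1,0,0,0,0]]}}

```text
t: 9.85
eef_pos: [0.5909, -0.0367, 0.0564]
ee_rot: [-3.141, 0.002, 3.139]
force: [-3.7, 1.1, 8.5]
width: 0.0319
```

```bash
python3 post.py
```

```text
wrist plate 6383 ((588.1817626953125, -37.50167465209961), (84.93020629882812, 74.66565704345703), 89.17391204833984) [ 0.58569001 -0.03750948  0.04953995]
 post 866 [ 0.58483787 -0.03677047  0.06652774] [ 0.5717799  -0.05335061  0.05602334] [ 0.60006676 -0.02067647  0.07499575]
 knob 1665 [ 0.47912088 -0.036223    0.09491271] [ 0.47874561 -0.03627049  0.09448906]
 hubtop 1718 [ 0.58760053 -0.03763814  0.08980121] ((589.2018432617188, -37.44828414916992), 17.612442016601562)
  9.9 [ 0.59091029 -0.03675127  0.0564482 ] [-3.14140831e+00  2.05680154e-03  3.13913657e+00]
side plate 404 ((587.8113403320312, -36.43315124511719), (75.44945526123047, 87.90145874023438), 0.09101615101099014) [ 0.58716985 -0.03697741  0.05038272]
 post 53 [ 0.58052645 -0.04401655  0.06613712] [ 0.57188181 -0.05289949  0.05650499] [ 0.59416443 -0.02417541  0.07496555]
 knob 54 [ 0.47801605 -0.03637187  0.09506224] [ 0.4782846  -0.0345286   0.09562599]
 hubtop 25 [ 0.57804263 -0.0385949   0.08914604] ((580.0795288085938, -39.285400390625), 11.652457237243652)
  9.95 [ 0.59093317 -0.03674002  0.05644948] [-3.14143065e+00  2.10303315e-03  3.13910107e+00]
scene plate 221 ((589.046630859375, -31.106868743896484), (85.58354187011719, 73.734130859375), 89.60785675048828) [ 0.5888134  -0.03144186  0.05005874]
 post 54 [ 0.5942801  -0.02204956  0.06498979] [ 0.57434657 -0.03697211  0.05617423] [ 0.60651425 -0.01312201  0.07452954]
 knob 20 [ 0.47871438 -0.03027461  0.0943057 ] [ 0.47756613 -0.02977603  0.09443952]
  10.0 [ 0.59091351 -0.03676303  0.05643586] [-3.14143031e+00  2.06160371e-03  3.13902853e+00]
```

The hub top is at 90 mm and there is contact force, so it's seated. Releasing and rising.

Call:
{"fn": "apply_moves", "kwargs": {"moves": [[0.4,0,0,0,0],[0.4,0,0,0,0],[0.4,0,0,0,0],[0.4,0,0,0,0],[0.4,0,0,-0.01,0],[0.4,0,0,-0.02,0],[0.4,0,0,-0.03,0],[0.4,0,0,-0.03,0],[0.4,0,0,0,0],[0.4,0,0,0,0]]}}

```text
t: 10.83
eef_pos: [0.5915, -0.0365, 0.1475]
ee_rot: [3.141, 0.005, 3.139]
force: [-0.0, -0.0, -0.6]
width: 0.0611
```

```bash
cat > look.py <<'E'
from h import *
import sys
for n in ['wrist','side']:
    p=eyes.grab_frame(n);P,u,v=world(p,None,n=='wrist')
    c=p['color'][v,u].astype(int);bl=(c[:,2]>c[:,0]+30)&(c[:,2]>c[:,1]+30)
    k=(P[:,0]>.45)&(P[:,0]<.51)&(P[:,1]>-.38)&(P[:,1]<.02)&(P[:,2]>.0915)&(P[:,2]<.1)&(c.max(1)<90)
    if k.any(): print(n,'knob',k.sum(),P[k].mean(0),(P[k].min(0)+P[k].max(0))/2)
    m=(P[:,0]>.55)&(P[:,0]<.63)&(P[:,1]>-.38)&(P[:,1]<.02)&(P[:,2]>.083)&(P[:,2]<.11)&bl
    if m.any(): print(n,' hubtop',m.sum(),P[m].mean(0),cv2.minEnclosingCircle(P[m][:,:2].astype(np.float32)*1000))
    save(p,n+sys.argv[1]+'.png')
    m=(P[:,0]>.62)&(P[:,0]<.75)&(P[:,1]>-.33)&(P[:,1]<-.18)&(c[:,0]>c[:,2]*1.8)&(c[:,1]>c[:,2]*1.3)&(P[:,2]>.004)
    if m.any(): print(n,'rollers',m.sum(),np.percentile(P[m],[2,50,98],axis=0))
s=arm.get_state();print(s['t'],s['eef_pos'],s['ee_rot'],s['width'],s['force'])
E
python3 look.py 5
```

```text
wrist knob 665 [ 0.47888168 -0.03613684  0.09491388] [ 0.47835799 -0.03602974  0.09437981]
wrist  hubtop 672 [ 0.58827541 -0.0369947   0.08965157] ((588.9486083984375, -37.02833938598633), 16.9478816986084)
wrist rollers 235 [[ 0.63803305 -0.29688067  0.00473145]
 [ 0.64812641 -0.26383689  0.01740436]
 [ 0.67296217 -0.22671155  0.02098581]]
side knob 43 [ 0.47727983 -0.03682733  0.09502915] [ 0.47691489 -0.03594557  0.09579376]
side  hubtop 89 [ 0.58828314 -0.0373673   0.08831207] ((588.1295776367188, -36.30779266357422), 17.786165237426758)
side rollers 458 [[ 0.63877615 -0.29590391  0.00455302]
 [ 0.69354015 -0.26884442  0.01224087]
 [ 0.73384239 -0.21484917  0.18636941]]
10.9333 [ 0.58967134 -0.03672233  0.14473675] [ 3.14130201e+00 -2.23321247e-04  3.13811170e+00] 0.061089844558690466 [-0.65636076  0.35496924 -0.82478396]
```

View pics/wrist5.png

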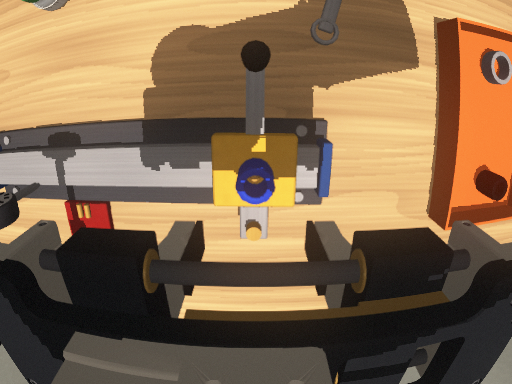

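View pics/side5.png

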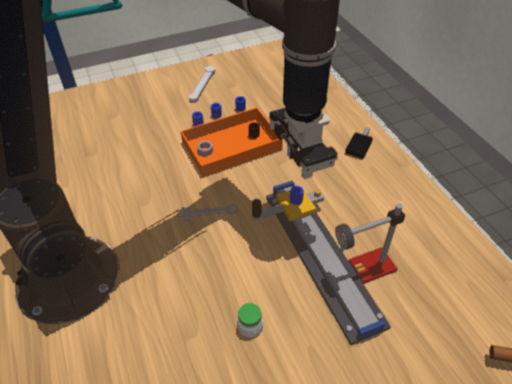

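```bash
python3 - <<'E'
from h import *
for n in ['wrist','side']:
    p=eyes.grab_frame(n);P,u,v=world(p,None,n=='wrist')
    c=p['color'][v,u].astype(int)
    ye=(c[:,0]>c[:,2]*1.6)&(c[:,1]>c[:,0]*.58)&(c[:,0]>60)
    m=(P[:,0]>.625)&(P[:,0]<.70)&(P[:,1]>-.29)&(P[:,1]<-.22)&ye&(P[:,2]>.012)&(P[:,2]<.03)
    if m.any():
        print(n,'rollers',m.sum(),np.percentile(P[m],[2,50,98],axis=0), u[m].min(),u[m].max(),v[m].min(),v[m].max())
        Q=P[m];print(np.sort(np.round(Q[Q[:,2]>.017][:,1],4))[::4])
    m=(P[:,0]>.62)&(P[:,0]<.70)&(P[:,1]>-.06)&(P[:,1]<-.01)&ye&(P[:,2]>.052)
    if m.any(): print('cap',m.sum(),P[m].min(0),P[m].max(0),P[m].mean(0))
    x0,y0,x1,y1=(50,180,130,240) if n=='wrist' else (330,240,400,285)
    cv2.imwrite('pics/r%s.png'%n,cv2.resize(p['color'][y0:y1,x0:x1,::-1],None,fx=8,fy=8,interpolation=2))
    m=(P[:,0]>.55)&(P[:,0]<.63)&(P[:,1]>-.31)&(P[:,1]<-.22)&(P[:,2]>.13)
    if m.any(): print('dial',m.sum(),P[m].min(0),P[m].max(0),P[m].mean(0))
E
```

```text
wrist rollers 155 [[ 0.63786854 -0.27018694  0.01529196]
 [ 0.64605131 -0.2586615   0.01922047]
 [ 0.65510931 -0.25179572  0.02106668]] 76 90 206 220
[-0.2716 -0.2696 -0.2692 -0.2686 -0.2681 -0.2678 -0.2675 -0.2669 -0.2665
 -0.266  -0.2655 -0.2651 -0.2645 -0.2644 -0.2642 -0.2636 -0.258  -0.2578
 -0.257  -0.2563 -0.2561 -0.2553 -0.255  -0.2548 -0.2545 -0.254  -0.2535
 -0.2532 -0.253  -0.2527 -0.2522 -0.2518]
cap 237 [ 0.62137684 -0.04647319  0.0521223 ] [ 0.65884324 -0.02492789  0.06374527] [ 0.64861404 -0.03845979  0.06078768]
dial 568 [ 0.57440543 -0.26588665  0.13006358] [ 0.59419977 -0.23260089  0.17969376] [ 0.58330509 -0.23939048  0.1627564 ]
side rollers 58 [[ 0.63528866 -0.27009064  0.01272444]
 [ 0.64609702 -0.25800267  0.01851475]
 [ 0.68580395 -0.22630393  0.02270057]] 347 369 251 276
[-0.2701 -0.2689 -0.267  -0.266  -0.2643 -0.2576 -0.2561 -0.2548 -0.2528
 -0.2507]
cap 42 [ 0.62057723 -0.05841912  0.05214035] [ 0.65960103 -0.01564269  0.43255179] [ 0.64532871 -0.03838554  0.07489175]
dial 462 [ 0.5738495  -0.28670245  0.1314654 ] [ 0.62982063 -0.23095758  0.19672733] [ 0.58638413 -0.2644248   0.17843671]
```

View pics/rwrist.png

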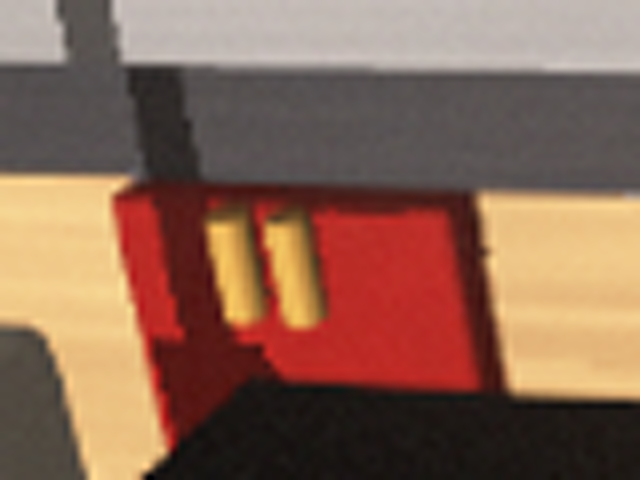

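Post tip is visible inside the hub's bore, so it's seated. The roller gap is at y ≈ -0.261 and the ball cap at y ≈ -0.038, so the travel is about 223 mm. Going to the knob.

Call:
{"fn": "apply_moves", "kwargs": {"moves": [[0.4,0.027,0,0,0],[0.4,0.028,0,0,0],[0.4,0.028,0,0,0],[0.4,0.028,0,0,0],[0.4,0,0,0,0],[0.4,0,0,0.03,0],[0.4,0,0,0.03,0],[0.4,0,0,0.028,0],[0.4,0,0,0,0],[0.4,0,0,0,0]]}}

```text
t: 11.87
eef_pos: [0.4777, -0.037, 0.0556]
ee_rot: [-3.14, -0.004, 3.139]
force: [0.3, -0.7, 1.5]
width: 0.0615
```

```bash
python3 look.py 6
```

```text
wrist knob 1412 [ 0.47627772 -0.03684464  0.0949554 ] [ 0.47829167 -0.03797546  0.09574513]
side  hubtop 94 [ 0.58797675 -0.03688458  0.0885432 ] ((587.9143676757812, -34.905025482177734), 19.412752151489258)
side rollers 462 [[ 0.63822705 -0.29637924  0.00473013]
 [ 0.69343054 -0.26870658  0.01225883]
 [ 0.73303338 -0.2248281   0.18516986]]
11.9667 [ 0.47993904 -0.03631497  0.05780248] [-3.14130752e+00  7.02942342e-04  3.13887390e+00] 0.06131887134256029 [-0.4880651   0.41488332  0.41681446]
```

View pics/wrist6.png

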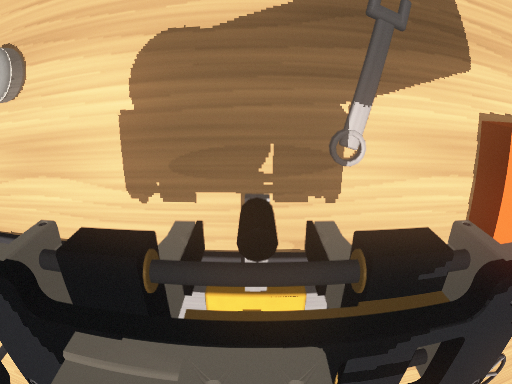

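The knob, at about (257, 228), lies between the fingers. Gripping it.

Call:
{"fn": "apply_moves", "kwargs": {"moves": [[-1,0,0,0,0],[-1,0,0,0,0],[-1,0,0,0,0],[-1,0,0,0,0],[-1,0,0,0,0],[-1,0,0,0,0],[-1,0,0,0,0],[-1,0,0,0,0]], "newtons": 30}}

```text
t: 12.63
eef_pos: [0.4791, -0.0364, 0.0569]
ee_rot: [-3.142, 0.0, 3.138]
force: [-1.1, 0.2, 2.5]
width: 0.0224
```

Call:
{"fn": "apply_moves", "kwargs": {"moves": [[-1,0,-0.002,0,0],[-1,0,-0.004,0,0],[-1,0.0001,-0.006,0,0],[-1,0.0001,-0.008,0,0],[-1,0.0001,-0.008,0,0],[-1,0.0001,-0.008,0,0],[-1,0.0001,-0.008,0,0],[-1,0.0001,-0.008,0,0],[-1,0.0001,-0.008,0,0],[-1,0.0001,-0.008,0,0],[-1,0.0001,-0.006,0,0],[-1,0.0001,-0.004,0,0]]}}

```text
t: 13.63
eef_pos: [0.4781, -0.1154, 0.0569]
ee_rot: [-3.142, 0.001, 3.138]
force: [-0.0, 3.3, 5.6]
width: 0.0233
```

```bash
python3 look.py 7; python3 -c "
import cv2
a=cv2.imread('pics/side7.png')[160:350,220:420];cv2.imwrite('pics/s7c.png',cv2.resize(a,None,fx=3,fy=3,interpolation=2))"
```

```text
wrist knob 1314 [ 0.47533162 -0.11647133  0.09483636] [ 0.47708426 -0.11654672  0.09569273]
side knob 7 [ 0.46684412 -0.12284978  0.09484138] [ 0.46700871 -0.12311954  0.09497516]
side  hubtop 104 [ 0.58754938 -0.11695396  0.08864467] ((587.3319091796875, -115.0201644897461), 18.260644912719727)
side rollers 427 [[ 0.63919698 -0.29637954  0.00470196]
 [ 0.69009443 -0.26828954  0.01241064]
 [ 0.73202163 -0.22575616  0.18635691]]
13.7333 [ 0.47808965 -0.11547596  0.05689692] [-3.14107516e+00  4.94602981e-04  3.13758742e+00] 0.02258641848594394 [-0.15829508 -0.28413637  4.33740624]
```

View pics/s7c.png

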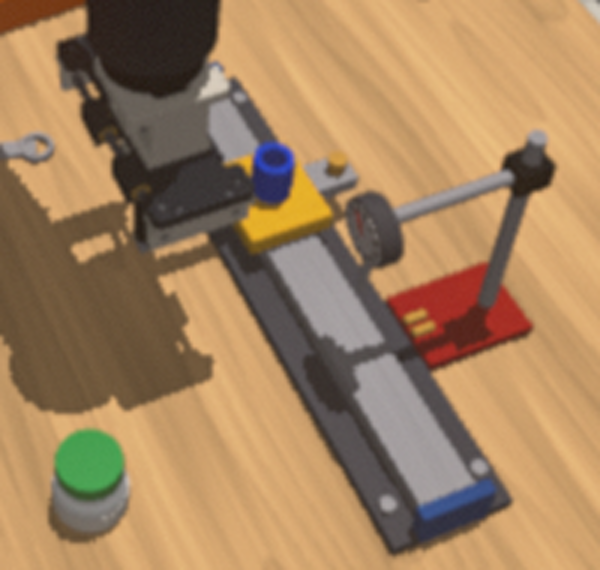

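Call:
{"fn": "apply_moves", "kwargs": {"moves": [[-1,0,-0.006,0,0],[-1,0.0001,-0.01,0,0],[-1,0.0001,-0.012,0,0],[-1,0.0001,-0.012,0,0],[-1,0.0001,-0.012,0,0],[-1,0.0001,-0.012,0,0],[-1,0.0001,-0.012,0,0],[-1,0.0001,-0.012,0,0],[-1,0.0001,-0.01,0,0],[-1,0.0001,-0.01,0,0],[-1,0.0001,-0.006,0,0],[-1,0.0001,-0.004,0,0]]}}

```text
t: 14.73
eef_pos: [0.4766, -0.2329, 0.0569]
ee_rot: [-3.142, 0.0, 3.138]
force: [0.1, 1.4, 5.6]
width: 0.0223
```

```bash
cat > look2.py <<'E'
from h import *
import sys
for n in ['side','scene']:
    p=eyes.grab_frame(n);P,u,v=world(p,None)
    c=p['color'][v,u].astype(int);save(p,n+sys.argv[1]+'.png')
    ye=(c[:,0]>c[:,2]*1.6)&(c[:,1]>c[:,0]*.58)&(c[:,0]>60)
    m=(P[:,0]>.635)&(P[:,0]<.66)&(P[:,1]>-.31)&(P[:,1]<-.15)&ye&(P[:,2]>.052)&(P[:,2]<.07)
    if m.any(): print(n,'cap',m.sum(),P[m].min(0),P[m].max(0),P[m].mean(0))
    m=(P[:,0]>.625)&(P[:,0]<.70)&(P[:,1]>-.29)&(P[:,1]<-.22)&ye&(P[:,2]>.012)&(P[:,2]<.024)
    if m.any(): print(n,'rol',m.sum(),np.percentile(P[m],[2,50,98],axis=0))
    b=(c[:,2]>c[:,0]+30)&(c[:,2]>c[:,1]+30)
    m=(P[:,0]>.55)&(P[:,0]<.63)&(P[:,1]>-.38)&(P[:,1]<.02)&(P[:,2]>.083)&(P[:,2]<.11)&b
    if m.any(): print(n,' hubtop',m.sum(),P[m].mean(0),cv2.minEnclosingCircle(P[m][:,:2].astype(np.float32)*1000))
    a=p['color'][190:320,280:410,::-1] if n=='side' else p['color'][110:210,150:280,::-1]
    cv2.imwrite('pics/%s%sc.png'%(n,sys.argv[1]),cv2.resize(a,None,fx=4.5,fy=4.5,interpolation=2))
s=arm.get_state();print(s['t'],s['eef_pos'],s['ee_rot'],s['width'],s['force'])
E
python3 look2.py 8
```

```text
side cap 48 [ 0.63857864 -0.24333854  0.05200971] [ 0.65440284 -0.22407207  0.06476029] [ 0.64614505 -0.23543501  0.06015651]
side rol 58 [[ 0.6374129  -0.26956208  0.01253478]
 [ 0.64660136 -0.2573628   0.01795312]
 [ 0.67829269 -0.22853358  0.02276001]]
side  hubtop 112 [ 0.58472926 -0.23265081  0.0889386 ] ((585.242919921875, -236.21914672851562), 21.663530349731445)
scene cap 15 [ 0.64008427 -0.24385261  0.05264173] [ 0.65335308 -0.22569129  0.06330432] [ 0.64827973 -0.23225591  0.0586712 ]
scene rol 15 [[ 0.64135561 -0.2884688   0.01206845]
 [ 0.65454082 -0.26068828  0.01342632]
 [ 0.67705807 -0.22500251  0.01801794]]
scene  hubtop 36 [ 0.59028039 -0.22819529  0.08759305] ((589.2317504882812, -230.06964111328125), 17.26365852355957)
14.8333 [ 0.47653441 -0.23315246  0.05689264] [-3.14108248e+00  2.68450069e-04  3.13820413e+00] 0.023088719399864854 [ 0.60789238 -1.70953712  4.92443572]
```

View pics/side8c.png

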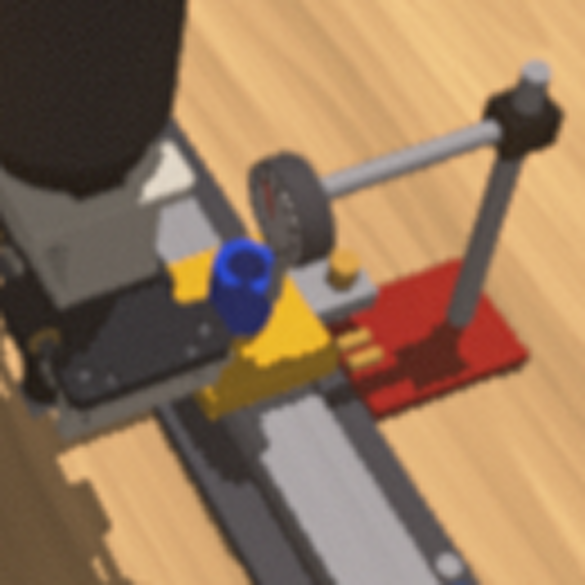

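View pics/scene8c.png

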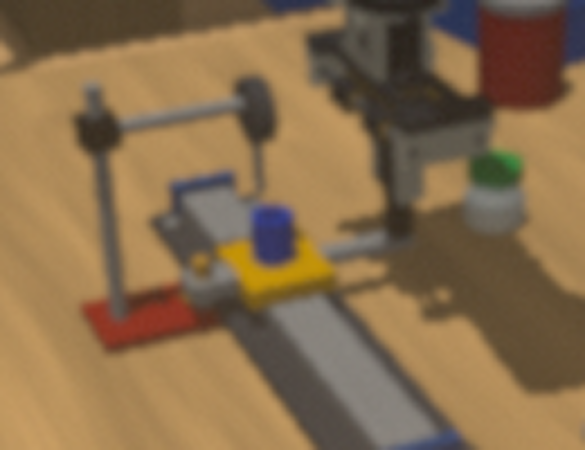

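Call:
{"fn": "apply_moves", "kwargs": {"moves": [[-1,0,-0.003,0,0],[-1,0,-0.003,0,0],[-1,0.0001,-0.003,0,0],[-1,0,-0.003,0,0],[-1,0,-0.002,0,0],[-1,0,-0.001,0,0],[-1,0,0,0,0]]}}

```text
t: 15.42
eef_pos: [0.4763, -0.2471, 0.0569]
ee_rot: [3.141, 0.0, 3.138]
force: [-0.3, 3.0, 7.2]
width: 0.0226
```

Call:
{"fn": "apply_moves", "kwargs": {"moves": [[-1,0,-0.001,0,0],[-1,0,-0.001,0,0],[-1,0,0,0,0]]}}

```text
t: 15.67
eef_pos: [0.4763, -0.2487, 0.0569]
ee_rot: [3.141, 0.0, 3.139]
force: [0.2, 3.4, 7.2]
width: 0.0232
```

Call:
{"fn": "apply_moves", "kwargs": {"moves": [[-1,0,-0.001,0,0],[-1,0,-0.001,0,0],[-1,0,0,0,0]]}}

```text
t: 15.92
eef_pos: [0.4763, -0.251, 0.0569]
ee_rot: [3.141, 0.0, 3.139]
force: [-0.2, 2.5, 4.8]
width: 0.0229
```

Call:
{"fn": "apply_moves", "kwargs": {"moves": [[-1,0,-0.001,0,0],[-1,0,-0.001,0,0],[-1,0,0,0,0]]}}

```text
t: 16.17
eef_pos: [0.4763, -0.2533, 0.0569]
ee_rot: [-3.142, 0.0, 3.139]
force: [0.0, 0.7, 5.4]
width: 0.0228
```

Call:
{"fn": "apply_moves", "kwargs": {"moves": [[-1,0,-0.001,0,0],[-1,0,-0.001,0,0],[-1,0,0,0,0]]}}

```text
t: 16.42
eef_pos: [0.4763, -0.2557, 0.0569]
ee_rot: [-3.141, 0.0, 3.139]
force: [-0.3, -3.6, 4.5]
width: 0.0229
```

Call:
{"fn": "apply_moves", "kwargs": {"moves": [[-1,0,-0.001,0,0],[-1,0,-0.001,0,0],[-1,0,0,0,0]]}}

```text
t: 16.67
eef_pos: [0.4762, -0.258, 0.0569]
ee_rot: [-3.141, 0.0, 3.139]
force: [-1.2, -6.0, 3.7]
width: 0.0232
```

```bash
python3 look2.py 9
```

```text
side cap 47 [ 0.63906548 -0.26712432  0.05272223] [ 0.65524326 -0.25187922  0.06679022] [ 0.64637088 -0.26034682  0.06018599]
side rol 19 [[ 0.63753299 -0.27950308  0.01313902]
 [ 0.64509938 -0.2690447   0.01792709]
 [ 0.65544951 -0.26535565  0.02108027]]
side  hubtop 104 [ 0.58389571 -0.26126438  0.08926505] ((585.841064453125, -259.11553955078125), 16.988672256469727)
scene cap 16 [ 0.63740313 -0.26446427  0.0536434 ] [ 0.65570092 -0.24515396  0.06388334] [ 0.64838638 -0.25479174  0.06013837]
scene rol 25 [[ 0.63481789 -0.28803524  0.01202323]
 [ 0.65041028 -0.25865478  0.01571653]
 [ 0.69534076 -0.24579554  0.02003902]]
scene  hubtop 27 [ 0.59159563 -0.25045691  0.0868001 ] ((589.5055541992188, -252.31478881835938), 16.107967376708984)
16.7667 [ 0.47621045 -0.25820468  0.05691729] [-3.14046956e+00  5.13455932e-06  3.13878870e+00] 0.02288170696082174 [ 0.8452528  -6.2345286   3.18790921]
```

Call:
{"fn": "apply_moves", "kwargs": {"moves": [[-1,0,-0.0005,0,0],[-1,0,0,0,0],[-1,0,0,0,0]]}}

```text
t: 17.02
eef_pos: [0.4762, -0.2584, 0.0569]
ee_rot: [-3.141, 0.0, 3.138]
force: [-0.1, -5.8, 4.6]
width: 0.0228
```

Call:
{"fn": "apply_moves", "kwargs": {"moves": [[-1,0,-0.0005,0,0],[-1,0,0,0,0],[-1,0,0,0,0]]}}

```text
t: 17.27
eef_pos: [0.4762, -0.2585, 0.0569]
ee_rot: [-3.141, 0.0, 3.138]
force: [-0.2, -3.6, 4.9]
width: 0.023
```

Call:
{"fn": "apply_moves", "kwargs": {"moves": [[-1,0,-0.0005,0,0],[-1,0,0,0,0],[-1,0,0,0,0]]}}

```text
t: 17.52
eef_pos: [0.4762, -0.2587, 0.0569]
ee_rot: [3.141, 0.0, 3.139]
force: [-0.9, -2.0, 6.0]
width: 0.0228
```

Call:
{"fn": "apply_moves", "kwargs": {"moves": [[-1,0,-0.0004,0,0],[-1,0,0,0,0],[-1,0,0,0,0],[-1,0,0,0,0]]}}

```text
t: 17.85
eef_pos: [0.4762, -0.2588, 0.0569]
ee_rot: [3.141, 0.0, 3.138]
force: [-0.3, 0.9, 6.7]
width: 0.0228
```

```bash
python3 look2.py 10; python3 -c "
from h import *
p=eyes.grab_frame('wrist');save(p,'wrist10.png')"
```

```text
side cap 43 [ 0.63915354 -0.26849983  0.05284395] [ 0.65483518 -0.25131376  0.06561833] [ 0.64620361 -0.26108376  0.0605574 ]
side rol 14 [[ 0.63818586 -0.27977295  0.01238355]
 [ 0.64738379 -0.26859408  0.01676989]
 [ 0.6548212  -0.26605675  0.0210946 ]]
side  hubtop 104 [ 0.58425422 -0.26156593  0.08913112] ((586.1746826171875, -259.6132507324219), 16.718299865722656)
scene cap 16 [ 0.63756504 -0.26396555  0.05403812] [ 0.65522785 -0.24913899  0.06273078] [ 0.64803477 -0.2559004   0.0594931 ]
scene rol 25 [[ 0.63653962 -0.28892678  0.01223212]
 [ 0.65099141 -0.25658063  0.01654221]
 [ 0.68316961 -0.24692781  0.02095376]]
scene  hubtop 25 [ 0.59146562 -0.25202731  0.08698079] ((587.5117797851562, -254.58616638183594), 16.54447364807129)
17.95 [ 0.47618414 -0.25883081  0.05688364] [3.14110160e+00 1.26690707e-04 3.13844690e+00] 0.022779291194025088 [0.10894277 0.89054272 6.60931067]
```

View pics/side10c.png

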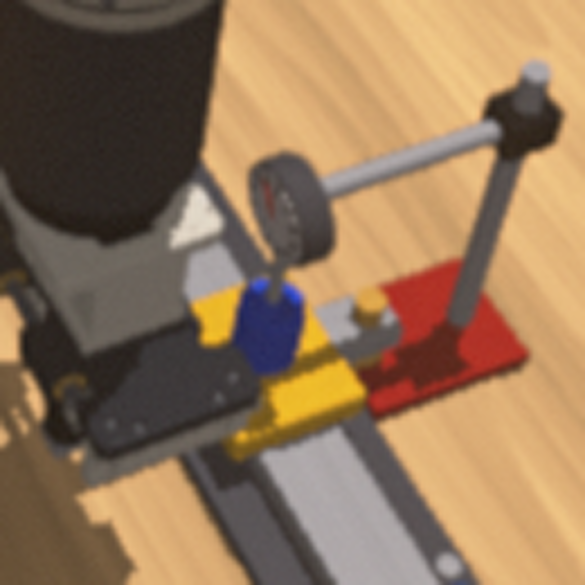

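View pics/scene10c.png

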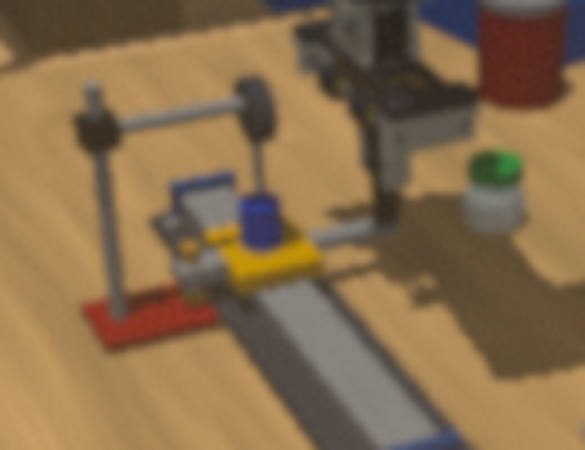

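The force along the rail has gone through the roller crest and settled near zero, with the gauge tip over the hub. The carriage is in the notch and I'm still gripping the knob, so I'm handing in.

```bash
python3 -c "
from h import *
print(job.job_done()); s=arm.get_state(); print(s['t'],s['eef_pos'],s['force'],s['width'])"
```

```text
the job is handed in; nothing more can be done
None
the job is handed in; nothing more can be done
```

I moved the blue freehub body from the bin's middle place onto the brass post, then slid the carriage about 222 mm by its knob into the notch. I handed the job in at about 18 s, still gripping the knob.

- **Hub:** Its top measured about 90 mm above the bench with the post visible in the bore, so it is flat on the plate. It was still upright after the slide.
- **Notch:** The force along the rail peaked near 3.4 N of resistance, less than the quoted 8 N. It then reversed to about -6 N as the ball dropped in, and settled near 1 N with the carriage stiffly held. The side camera puts the ball bracket at y = -0.261, matching the roller gap measured at -0.261, and the gauge tip stands over the hub.
- **Disagreement:** The scene camera put the hub top and ball bracket 5–7 mm short of that. I put this down to its viewing angle, as it had read 4–5 mm to the same side before the slide.
- **Not measured:** I saw no contact with the other parts, the jar or the wrench, but I did not measure their positions again at the end. The state could not be read after hand-in, so the final second is unchecked.

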